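# Refit the air filter of a small engine and snap its cover on

## Robot

A 6-joint arm with a two-finger parallel gripper is mounted at the origin on a cart in front of the work surface, level with it; the furniture and walls round the work are solid. World frame = base frame: x ahead of the robot, y to its left, z up, the work surface at z = 0. Lengths are in m, angles in rad, forces in N, time in s.
With the tool pointing down it reaches from about 0.3 to 0.775 m from the base axis. Payload 14.6 kg.
Tool frame: the origin (TCP) lies at the very end of the fingers, on their centre line; the grasp point (between the pads) lies 19 mm behind it; z points along the fingers, y is the line along which they close (so a half turn about z gives the same grasp; the last joint's range is limited). The gripper opens to 94 mm and grips with 3 to 60 N. Pads are 16 mm wide; open, the fingers measure 119 mm over their backs; the gripper's body (75 mm by 177 mm) begins 78 mm behind the grasp point.
Start: joints at [-1.203, 0.3, 1.521, -0, 1.321, -0.067], TCP at [0.232, -0.499, 0.173] pointing down, gripper open.
Joint ranges: [-3.03, 3.03], [-0.79, 2.21], [0.23, 2.52], [-1.04, 4.18], [0, 3.07], [-2.55, 2.55]. Speed limits (rad/s): [2.22, 2.22, 2.57, 3.14, 3.14, 3.14].

## Interface

Orientations are given as [roll, pitch, yaw] about the fixed x, y, z axes, in that order (R = Rz(yaw) Ry(pitch) Rx(roll)).
In Python, from station import ctrl, camera, camera_info, finder gives the robot as it stands.
- The arm moves only by the tool carry_out, never from a script. Its argument "motion" is a list of rows, each a list of 2 entries, a list of its own where there are three numbers: the shift along the tool's x, y, z as a fraction of full scale, then the turn about the tool's z as a fraction of full scale. A call has 1 to 12 rows; each row is the pose to reach, as a shift and turn from the pose commanded when the call began, along the tool's axes at that moment, turning the shorter way round; what a row does not reach only later rows make up. Full scale, the value 1, is 200 mm for a shift and 360 degrees for a turn. A row lasts 1/10 s, in which the tool goes at most 50 mm and 8.59 degrees, less where a joint would pass 70% of its speed; a pose out of reach is approached as far as the arm can. A call with a number of a shift or a turn outside -1 to 1 is refused whole. A call with a gripper value outside its range is refused whole. "hand" is the closure, from -1 (fully open) to 1 (shut), set as the call begins (left out, the last holds). The fingers move at their own pace and stop on an object; "force" is the grip in N (left out, the last holds). Time passes only in rows, so rows that repeat a pose let the fingers close. It gives the time, the measured TCP pose, the force, the opening and the grip force at its end, in the units of the state.
- ctrl.get_obs(): the state, without advancing time (a new reading comes with each control period).
- camera(name): name is "scene" or "top"; returns (picture, depth): 420x560x3 uint8, blue, green, red; 420x560 float32, m along the optical axis (not along the pixel's ray), 0 where there is no reading.
- camera_info(name): a dict with "camera_matrix" (3x3 intrinsics, pixels), "origin" and "attitude" of the camera in the world. Camera axes: x right, y down, z forward; pixel columns grow to the right and rows downward; lengths in m; the calibration is good to about 2 mm. A picture is of the moment at which its call begins. camera_info takes no time and is no camera call.
- ctrl.hand_in(): hands the job in; it is judged then, once.
Trained networks look in the newest picture that a camera, given by its name, has taken for a name from the list of things; names that differ only in an ending like _2 or _b are one class to them, and where a whole thing is asked for, a point or a joint stands for the part that bears it (a point fixed in the world has none). Each returns a list of dicts, best first, with "conf" (0 to 1); they miss things now and then, are a little off and sometimes report something else, mostly with a low value. They report only what shows in the picture. A call takes as long as a camera call.
- finder.boxes_of(camera, query): "location" ([column, row] in pixels, amid what is visible of it).
- finder.cut_out(camera, query): "mask" (420x560 bool, what is visible of it) and "location" ([column, row] in pixels, amid what is visible of it).
- finder.pinpoint(camera, query): "location" ([column, row] in pixels: a listed point, or the origin of a listed thing).
The state is a dict: "time_s": time; "qpos": joint angles; "joint_vel": joint speeds; "tau": joint torques, N m; "ee_pos": TCP position; "eef_rot": TCP orientation; "force": force on the tool from outside, world axes, zero at the start; "moment": the same for the moment, N m; "grip_width": finger opening in m; "grip_force": force on a finger pad.
Only numpy, scipy, OpenCV 4.12 (cv2) and the standard library are available. Lean on these libraries where they do the work, as an engineer would, in place of code of your own. Each camera call takes 0.05 s, during which the arm holds its last target. There are 200 camera calls.

## Task

Close up the air cleaner on the bench: first pull the red choke knob straight out until it clicks, so that nothing can fall into the carburettor, then set the orange filter element into the open black air box and let it go, and press the green cover straight down over it until the snap hooks at both ends have clicked. Only then push the choke knob fully in again, and leave the screwdriver, the old spark plug and the can of nozzles where they are.

Things in the scene. Friction and masses are not known exactly. Their poses are not given: they have to be found in the camera images.
- air_cleaner: Carburettor and air cleaner of a small engine, fixed on a steel plate (local x -105..65, y -86..86 mm, 8 mm thick). Origin on the bench straight below the centre of the air box; z up; local -x is its front with the sloping choke panel, local y the long axis of the air box. An intake stub at its back reaches x = 75 mm. Where it stands and its yaw vary.
- box_mouth (a point): Centre of the air box's mouth, level with its rounded rim, 136 mm over the bench; axes as the air cleaner's. Black open tub, inside 82 (x) by 112 (y) mm, outside 94 by 124. Corner blocks carry the filter element 29 mm below this point. At each y end outside: two round-topped guide pillars at x = -30 and 30 mm, out to |y| = 71 mm, level with the rim, and a snap hook between them.
- choke_knob (a joint): Metres that the choke knob is pulled out along its stem: 0 = fully in (choke open, the start), 0.022 = fully out on its detent (choke closed). It snaps over at the middle (0.011) and stays at either end; leaving an end takes about 8 to 10 N along the stem.
- choke_grip (a point): Middle of the red choke knob's head, on its axis, moving with it. z axis: straight out along the stem, 38 deg (0.663 rad) from vertical, towards the air cleaner's -x and up; y axis: the air cleaner's y, level. Head 36 mm across, 13 mm below to 11 mm above this point, which is 21 mm over the panel when in. Grip across y, tool along the stem: an upright gripper would meet the air box.
- filter_element: Filter element: rigid orange panel with white pleats, 78 (x) by 108 (y) by 26 mm, origin in the middle of its underside, z up. Pull rib along y on its middle: 14 mm thick (x), 62 mm long, z = 26 to 48 mm; grip it across x. Drops into the air box with 2 mm to spare each side, either way round; seated, its origin is 29 mm below box_mouth. 0.12 kg.
- filter_cover: Green press-fit cover, open below, 105 (x) by 153 (y) mm; origin in the middle of its lower edge plane, z up. Dome top at z = 60 mm; grip rib along y on it: 16 mm thick (x), 72 mm long, z = 60 to 84 mm; grip across x. Goes over rim and pillars with 1.5 mm to spare each side, either way round, y along the box's y. Seated: origin 32 mm below box_mouth. 0.16 kg.
- hook_left (a joint): White snap hook at the +y end of the air box: angle (rad) bent inward, 0 at rest. The cover's end wall meets it about 17 mm above its seat, bends it up to 0.1 to 0.2 rad, and it springs back to 0 into the window of the cover's end when that end has clicked, about 1 mm above the seat. Pressing the cover home over both hooks takes about 10 to 20 N.
- hook_right (a joint): The same hook at the -y end of the air box; both must spring back.
- driver: Screwdriver with a yellow handle, 202 mm long along its y, 29 mm thick, lying loose on the bench; origin under its middle. To be left alone.
- nozzles: Small printed can full of caulk nozzles, 90 mm across, 110 mm high, loose; origin under its middle. To be left alone.
- old_plug: Old spark plug, 62 mm long along its y, 23 mm thick, loose; origin under its middle. To be left alone.

How it is judged:
On the way, in this order (a step that is already met when the one before it is completed fails the run):
1. the choke knob is pulled out onto its detent before the filter goes in (value of joint choke_knob above 0.019 m and distance between filter_element and air_cleaner above 0.15 m), for 0.2 s.
2. the filter element sits on its seat in the air box, released, with the choke out (value of joint choke_knob above 0.019 m and z of filter_element in the frame of air_cleaner between 0.104 and 0.11 m and x of filter_element in the frame of air_cleaner between -0.005 and 0.005 m and y of filter_element in the frame of air_cleaner between -0.005 and 0.005 m and angle between the y axis of filter_element and the y axis of air_cleaner, either way round below 0.12 rad and angle between the z axis of filter_element and the z axis of air_cleaner, either way round below 0.06 rad and contact force between the fingers and filter_element below 0.3 N), for 0.2 s.
3. the gripper presses the cover down over the snap hooks, with the choke still out (value of joint choke_knob above 0.019 m and contact force between the fingers and filter_cover above 2 N and value of joint any of hook_left, hook_right above 0.04 rad).
4. the cover is home over both hooks, both sprung back, with the choke still out (value of joint choke_knob above 0.019 m and z of filter_cover in the frame of air_cleaner between 0.101 and 0.1065 m and x of filter_cover in the frame of air_cleaner between -0.005 and 0.005 m and y of filter_cover in the frame of air_cleaner between -0.005 and 0.005 m and angle between the y axis of filter_cover and the y axis of air_cleaner, either way round below 0.1 rad and angle between the z axis of filter_cover and the z axis of air_cleaner, either way round below 0.035 rad and value of joint each of hook_left, hook_right below 0.04 rad), for 0.2 s.
5. the choke knob is pushed fully in (value of joint choke_knob below 0.003 m and z of filter_cover in the frame of air_cleaner between 0.101 and 0.1065 m and x of filter_cover in the frame of air_cleaner between -0.005 and 0.005 m and y of filter_cover in the frame of air_cleaner between -0.005 and 0.005 m and angle between the y axis of filter_cover and the y axis of air_cleaner, either way round below 0.1 rad and angle between the z axis of filter_cover and the z axis of air_cleaner, either way round below 0.035 rad and value of joint each of hook_left, hook_right below 0.04 rad), for 0.2 s.
At the end, for the whole second after the job is handed in: Choke knob in (under 3 mm out); filter element on its seat in the air box (3 mm in height, 5 mm sideways, level); cover home on the rim (-3 to +2.5 mm in height, 5 mm sideways, square within 0.1 rad, level within 0.035 rad); both hooks sprung back (under 0.04 rad); all at rest (all of step 5 and z of filter_element in the frame of air_cleaner between 0.104 and 0.11 m and x of filter_element in the frame of air_cleaner between -0.005 and 0.005 m and y of filter_element in the frame of air_cleaner between -0.005 and 0.005 m and angle between the y axis of filter_element and the y axis of air_cleaner, either way round below 0.12 rad and angle between the z axis of filter_element and the z axis of air_cleaner, either way round below 0.06 rad and linear speed of each of filter_cover, filter_element below 0.02 m/s); the robot touches nothing.
It fails at once if the screwdriver is moved by more than 30 mm (distance of driver from where it was at the start of the episode above 0.03 m).
It fails at once if the can of nozzles is moved by more than 30 mm (distance of nozzles from where it was at the start of the episode above 0.03 m).
It fails at once if the spark plug is moved by more than 30 mm (distance of old_plug from where it was at the start of the episode above 0.03 m).
It fails at once if the filter element is in the air box while the choke is open and the cover is off (distance between filter_element and air_cleaner below 0.115 m and value of joint choke_knob below 0.01 m and distance between filter_cover and air_cleaner above 0.13 m).
It also fails if it takes over 72 s, if anything falls off the work surface, if the arm or the gripper's body presses on something with over 40 N, if the wrist force passes 120 N, or if a joint passes its speed limit or range.

## Working session

There is one attempt and no reset: what is moved stays moved. The work goes in short steps, Python scripts to look and compute and a tool call to move; the robot and the scene stay as the last step left them, time stands still between calls to the robot, and variables do not carry over. Pictures are saved under pics/ and viewed, at most 10 in all, crops included, and the job is handed in when it is done.

Besides the shell and the picture viewer there is one more tool, called after "Emit:" by a JSON object that holds its "op" and its "data". carry_out: Moves the arm, as the interface text tells. Its arguments: {"type":"object","properties":{"motion":{"type":"array","items":{"type":"array"}},"hand":{"type":"number"},"force":{"type":"number"}},"required":["motion"]}

```bash
ls; mkdir -p pics
cat > a.py <<'E'
from station import ctrl, camera, camera_info, finder
import cv2, numpy as np
ims={}
for n in("scene","top"):
    im,d=camera(n); ims[n]=(im,d)
    cv2.imwrite(f"pics/{n}0.png",im); np.save(f"{n}_d.npy",d); np.save(f"{n}_im.npy",im)
    ci=camera_info(n); print(n,ci)
print(ctrl.get_obs())
E
python3 a.py
```

```text
pics
scene {'camera_matrix': array([[436.61345494,   0.        , 281.88709465],
       [  0.        , 436.61345494, 212.70149996],
       [  0.        ,   0.        ,   1.        ]]), 'origin': array([-0.0600253 ,  0.92727756,  0.60977085]), 'attitude': array([-2.07907605,  0.02443089, -2.40221618])}
top {'camera_matrix': array([[468.0944558 ,   0.        , 283.81150217],
       [  0.        , 468.0944558 , 212.38576448],
       [  0.        ,   0.        ,   1.        ]]), 'origin': array([0.42125121, 0.27169451, 1.0566985 ]), 'attitude': array([-2.9936425 , -0.02017713, -1.57223598])}
{'time_s': 0.1, 'qpos': array([-1.20258630e+00,  3.00393098e-01,  1.52151056e+00,  9.69612033e-06,
        1.32070077e+00, -6.65846972e-02]), 'joint_vel': array([-1.67421225e-04, -8.00201301e-05, -2.20900079e-03, -4.40289522e-04,
        1.31113181e-03,  1.65553847e-03]), 'tau': array([ 1.36764545e-03, -5.32644153e+01, -3.53280079e+01,  7.09976256e-02,
        2.35181919e-02, -6.04618162e-05]), 'ee_pos': array([ 0.23158513, -0.49857434,  0.17205897]), 'eef_rot': array([-3.14058375e+00, -7.66896104e-05,  4.34792285e-01]), 'force': array([ 0.52739969,  1.1853297 , -0.31208385]), 'moment': array([-0.05951978,  0.02178268,  0.01360334]), 'grip_force': 0.0, 'grip_width': 0.09370883239742044}
```

View pics/scene0.png

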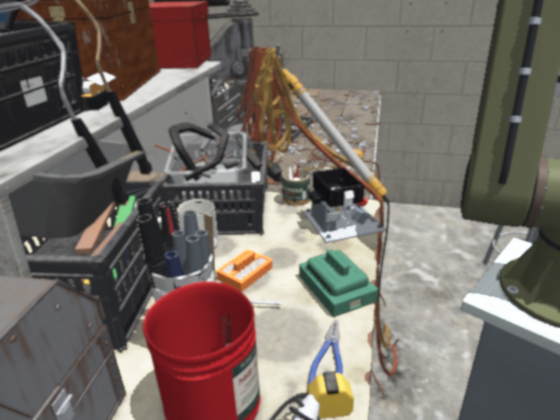

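View pics/top0.png

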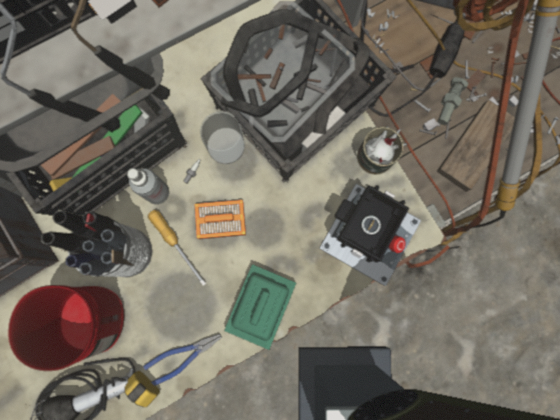

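```bash
cat > h.py <<'E'
import numpy as np, cv2
from scipy.spatial.transform import Rotation as Ro
from station import ctrl, camera, camera_info, finder
def world(n,d,uv=None):
    """points of the world for pixels uv (Nx2) or for the whole picture"""
    c=camera_info(n);K=c["camera_matrix"];R=Ro.from_euler("xyz",c["attitude"]).as_matrix()
    if uv is None:
        v,u=np.mgrid[:d.shape[0],:d.shape[1]]; z=d
    else:
        u,v=np.asarray(uv).T; z=d
    P=np.stack([(u-K[0,2])/K[0,0]*z,(v-K[1,2])/K[1,1]*z,z],-1)
    return P@R.T+c["origin"]
def ray(n,uv,z):
    c=camera_info(n); p=world(n,1.0,[uv])[0]; r=p-c["origin"]
    return c["origin"]+r*(z-c["origin"][2])/r[2]
E
cat > b.py <<'E'
from h import *
for n in("scene","top"):
    im,d=camera(n); W=world(n,d)
    for q in("air_cleaner","box_mouth","choke_grip","filter_element","filter_cover","driver","nozzles","old_plug"):
        for r in finder.pinpoint(n,q)[:1]: print(n,q,"pin",np.round(r["location"],1),round(r["conf"],2))
        if q in("box_mouth","choke_grip"):continue
        for r in finder.cut_out(n,q)[:1]:
            m=r["mask"]&(d>0); p=W[m]
            print("   mask",m.sum(),"conf",round(r["conf"],2),"z95",np.percentile(p[:,2],97).round(3),"mean",p.mean(0).round(3),"min",np.percentile(p,1,0).round(3),"max",np.percentile(p,99,0).round(3))
            np.save(f"m_{n}_{q}.npy",m)
    np.save(f"W_{n}.npy",W)
E
python3 b.py
```

```text
scene air_cleaner pin [333.7 224.8] 0.72
   mask 3888 conf 0.59 z95 0.134 mean [0.522 0.085 0.062] min [ 0.428 -0.005  0.001] max [0.625 0.161 0.135]
scene box_mouth pin [334.9 177.6] 0.57
scene choke_grip pin [361.3 201.6] 0.48
scene filter_element pin [249.6 274.1] 0.72
   mask 1413 conf 0.73 z95 0.047 mean [0.549 0.407 0.024] min [0.518 0.342 0.001] max [0.599 0.452 0.048]
scene filter_cover pin [337.4 289.6] 0.85
   mask 3364 conf 0.87 z95 0.082 mean [0.353 0.327 0.042] min [ 0.284  0.253 -0.001] max [0.458 0.378 0.083]
   mask 4010 conf 0.18 z95 0.134 mean [0.524 0.082 0.06 ] min [ 0.428 -0.205 -0.003] max [0.67  0.163 0.135]
scene nozzles pin [294.3 199.6] 0.86
   mask 1017 conf 0.57 z95 0.091 mean [0.704 0.052 0.053] min [ 0.669 -0.006 -0.001] max [0.758 0.084 0.099]
top air_cleaner pin [362.5 230.8] 0.64
   mask 6113 conf 0.86 z95 0.136 mean [0.525 0.068 0.069] min [ 0.428 -0.043  0.001] max [0.631 0.157 0.137]
top box_mouth pin [376.9 223.5] 0.61
top choke_grip pin [399.9 243.9] 0.58
top filter_element pin [222.9 225.5] 0.88
   mask 1715 conf 0.9 z95 0.048 mean [0.56  0.393 0.026] min [0.52  0.341 0.012] max [0.601 0.447 0.05 ]
top filter_cover pin [260.3 304.1] 0.66
   mask 3471 conf 0.63 z95 0.083 mean [0.37  0.303 0.054] min [0.29  0.236 0.032] max [0.449 0.37  0.085]
top driver pin [180.9 249.4] 0.72
   mask 493 conf 0.96 z95 0.029 mean [0.529 0.51  0.023] min [0.426 0.432 0.013] max [0.575 0.549 0.031]
top nozzles pin [375.8 154.2] 0.64
   mask 1605 conf 0.86 z95 0.092 mean [0.708 0.041 0.061] min [ 0.668 -0.002  0.005] max [0.752 0.082 0.101]
top old_plug pin [192.3 172.1] 0.68
   mask 126 conf 0.67 z95 0.023 mean [0.667 0.462 0.016] min [0.646 0.448 0.001] max [0.691 0.476 0.023]
```

The scene view shows the box at (338,185), the cover at (337,280) and the filter at (246,268). The top view shows the box mouth at (371,222), the red knob at (398,244), the filter at (220,218), the cover at (260,304), and the driver, plug and can clear of the work. Next I fit the poses precisely.

```bash
cat > c.py <<'E'
from h import *
W=np.load("W_top.npy");Ws=np.load("W_scene.npy");im=np.load("top_im.npy")
def rect(p,nm):
    r=cv2.minAreaRect((p[:,:2]*1000).astype(np.float32)); b=cv2.boxPoints(r)
    e=[b[1]-b[0],b[2]-b[1]]; L=max(e,key=np.linalg.norm)
    print(nm,len(p),"c",np.round(r[0],1),"size",np.round(r[1],1),"long-axis deg",np.degrees(np.arctan2(L[1],L[0])).round(1)%180,"z",np.median(p[:,2]).round(4))
m=np.load("m_top_filter_element.npy"); p=W[m]
rect(p[(p[:,2]>.018)&(p[:,2]<.033)],"filt body"); rect(p[p[:,2]>.04],"filt rib")
m=np.load("m_top_filter_cover.npy"); p=W[m]
rect(p[(p[:,2]>.02)],"cover all");rect(p[(p[:,2]>.05)],"cover dome"); rect(p[p[:,2]>.075],"cover rib")
m=cv2.dilate(np.load("m_top_air_cleaner.npy").astype(np.uint8),np.ones((5,5)))>0; p=W[m]
rect(p[(p[:,2]>.125)&(p[:,2]<.145)],"rim"); rect(p[(p[:,2]>.004)&(p[:,2]<.015)],"plate")
for n,WW,I in(("top",W,im),("scene",Ws,np.load("scene_im.npy"))):
    b,g,r=[I[...,i].astype(int) for i in range(3)]
    red=(r>120)&(g<70)&(b<80)&(WW[...,0]<.6)&(WW[...,0]>.38)&(WW[...,1]<.12)&(WW[...,1]>-.1)&(WW[...,2]>.03)
    q=WW[red]; print(n,"red",len(q),q.mean(0).round(4),q.min(0).round(4),q.max(0).round(4))
o=im[150:300,300:460]; cv2.imwrite("pics/crop1.png",cv2.resize(o,None,fx=4.5,fy=4,interpolation=cv2.INTER_CUBIC))
E
python3 c.py
```

```text
filt body 1462 c [560.8 394. ] size [ 78.3 108.1] long-axis deg 95.2 z 0.0239
filt rib 194 c [560.8 394.1] size [15.2 61.2] long-axis deg 95.3 z 0.0472
cover all 3466 c [370.1 302.8] size [104.6 153. ] long-axis deg 157.4 z 0.058
cover dome 2397 c [369.9 302.5] size [ 89.3 119.9] long-axis deg 157.5 z 0.0594
cover rib 286 c [370.  302.6] size [16.7 72.1] long-axis deg 157.2 z 0.0828
rim 860 c [538.4  73.2] size [ 94.3 143.3] long-axis deg 149.8 z 0.1344
plate 1765 c [538.8  54.5] size [181.3 202.3] long-axis deg 150.6 z 0.0081
top red 95 [0.5006 0.0125 0.0688] [ 0.4843 -0.0032  0.0578] [0.5159 0.0237 0.0787]
scene red 20 [0.4863 0.0253 0.0623] [0.464  0.0123 0.0517] [0.4946 0.0642 0.0958]
```

View pics/crop1.png

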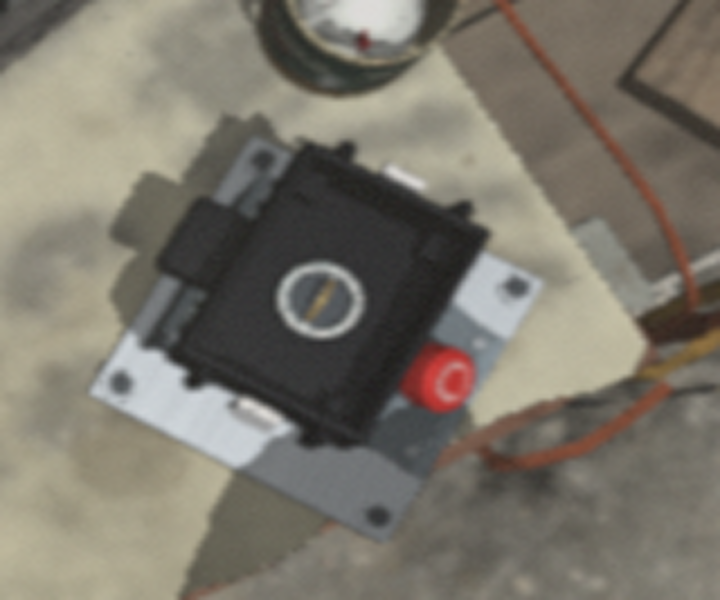

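The crop shows the box's long axis running up-right to down-left (world ≈150°). The white hooks sit at (405,178) and (255,410), the knob at (440,380) on the front and the intake stub at (205,245). That puts the air cleaner's yaw at about 60°. Next I overlay the fits on rectified views.

```bash
cat > d.py <<'E'
from h import *
W=np.load("W_top.npy"); c=camera_info("top");K=c["camera_matrix"];R=Ro.from_euler("xyz",c["attitude"]).as_matrix()
print("mouth pin",ray("top",(376.9,223.5),.136).round(4), ray("scene",(334.9,177.6),.136).round(4))
for z in(.058,.062): print("grip pin",z,ray("top",(399.9,243.9),z).round(4),ray("scene",(361.3,201.6),z).round(4))
def loc(p,x,y,a):
    a=np.radians(a); d=p[:,:2]-[x,y]; return np.c_[d@[np.cos(a),np.sin(a)],d@[-np.sin(a),np.cos(a)]]*1000
m=cv2.dilate(np.load("m_top_air_cleaner.npy").astype(np.uint8),np.ones((5,5)))>0; p=W[m]; p=p[(p[:,2]>.127)&(p[:,2]<.145)]
for a in(58.5,59,59.5,60,60.5,61):
    l=loc(p,.538,.073,a); f=[]
    # outer long edges x=+-47: extreme x per y-slice ; straightness gives the yaw
    s=[(yy,q[:,0].min(),q[:,0].max()) for yy in range(-50,50,5) for q in[l[(l[:,1]>=yy)&(l[:,1]<yy+5)]] if len(q)>3]; s=np.array(s)
    g=np.polyfit(s[:,0],s[:,1],1),np.polyfit(s[:,0],s[:,2],1)
    s2=np.array([(xx,q[:,1].min(),q[:,1].max()) for xx in list(range(-24,-10,4))+list(range(10,24,4)) for q in[l[(l[:,0]>=xx)&(l[:,0]<xx+4)]] if len(q)>2])
    print(a,"slopes deg",np.degrees([g[0][0],g[1][0]]).round(2),"xlo/hi",np.median(s[:,1]).round(1),np.median(s[:,2]).round(1),"ylo/hi",np.median(s2[:,1]).round(1),np.median(s2[:,2]).round(1),"ext",l.min(0).round(1),l.max(0).round(1))
im=np.load("top_im.npy")
def ortho(x,y,a,z,rects):
    S=3.2;H=260 # px/mm*... 
    v,u=np.mgrid[:H*2,:H]; lx=-(v-H)/S*1e-3; ly=-(u-H/2)/S*1e-3*1
    aa=np.radians(a); P=np.stack([x+lx*np.cos(aa)-ly*np.sin(aa),y+lx*np.sin(aa)+ly*np.cos(aa),np.full(u.shape,z)],-1)
    q=(P-c["origin"])@R; o=cv2.remap(im,(q[...,0]/q[...,2]*K[0,0]+K[0,2]).astype(np.float32),(q[...,1]/q[...,2]*K[1,1]+K[1,2]).astype(np.float32),cv2.INTER_CUBIC)
    for w,h in rects: cv2.rectangle(o,(int(H/2-h/2*S),int(H-w/2*S)),(int(H/2+h/2*S),int(H+w/2*S)),(255,255,0),1)
    return o
# local x up, local y left ; rotate so the long axis is vertical
def pan(*k):
    global H
    return ortho(*k)
E
python3 d.py
```

```text
Traceback (most recent call last):
  File "d.py", line 3, in <module>
    print("mouth pin",ray("top",(376.9,223.5),.136).round(4), ray("scene",(334.9,177.6),.136).round(4))
                      ~~~^^^^^^^^^^^^^^^^^^^^^^^^^^
  File "h.py", line 14, in ray
    c=camera_info(n); p=world(n,1.0,[uv])[0]; r=p-c["origin"]
                        ~~~~~^^^^^^^^^^^^
  File "h.py", line 11, in world
    P=np.stack([(u-K[0,2])/K[0,0]*z,(v-K[1,2])/K[1,1]*z,z],-1)
ValueError: all input arrays must have the same shape
```

```bash
sed -i 's/u,v=np.asarray(uv).T; z=d/u,v=np.asarray(uv).T; z=np.broadcast_to(d,u.shape)/' h.py
python3 - <<'E'
s=open('d.py').read()
i=s.index("# local x up")
s=s[:i].replace("S=3.2;H=260 # px/mm*... \n    v,u=np.mgrid[:H*2,:H]; lx=-(v-H)/S*1e-3; ly=-(u-H/2)/S*1e-3*1","S=3;H=260\n    v,u=np.mgrid[:2*H,:2*H]; lx=-(v-H)/S*1e-3; ly=-(u-H)/S*1e-3").replace("H/2","H")
s=s.replace("H-h/2*S","H-h/2*S")
s+='''
P=[ortho(.538,.073,59.8,.136,[(94,124),(82,112),(60,142)]),ortho(.370,.3027,67.3,.082,[(16,72)]),ortho(.370,.3027,67.3,.0,[(105,153)])]
P.append(ortho(.5608,.394,5.2,.048,[(14,62)]))
o=np.vstack([np.hstack(P[:2]),np.hstack(P[2:])])
cv2.imwrite("pics/ortho1.png",cv2.resize(o,(600,600),interpolation=cv2.INTER_AREA))
'''
open('d.py','w').write(s)
E
python3 d.py
```

```text
mouth pin [0.5364 0.0677 0.136 ] [0.5421 0.0806 0.136 ]
grip pin 0.058 [0.5021 0.0021 0.058 ] [0.4944 0.0215 0.058 ]
grip pin 0.062 [0.5018 0.0032 0.062 ] [0.4904 0.0281 0.062 ]
58.5 slopes deg [-1.22 -1.47] xlo/hi -46.0 47.1 ylo/hi -61.9 61.4 ext [-47.8 -71.5] [48.5 70.4]
59 slopes deg [-0.83 -1.1 ] xlo/hi -45.9 47.2 ylo/hi -62.0 61.4 ext [-47.3 -71.2] [48.1 70.4]
59.5 slopes deg [-0.34 -0.49] xlo/hi -45.9 47.2 ylo/hi -62.1 61.4 ext [-46.8 -71. ] [47.8 70.5]
60 slopes deg [ 0.13 -0.05] xlo/hi -46.0 47.2 ylo/hi -62.1 61.4 ext [-46.9 -70.7] [47.6 70.5]
60.5 slopes deg [0.63 0.62] xlo/hi -45.9 47.2 ylo/hi -61.9 61.5 ext [-47.3 -70.9] [48.1 70.6]
61 slopes deg [1.17 1.14] xlo/hi -46.0 47.4 ylo/hi -61.9 61.5 ext [-47.7 -71.2] [48.5 70.6]
```

View pics/ortho1.png

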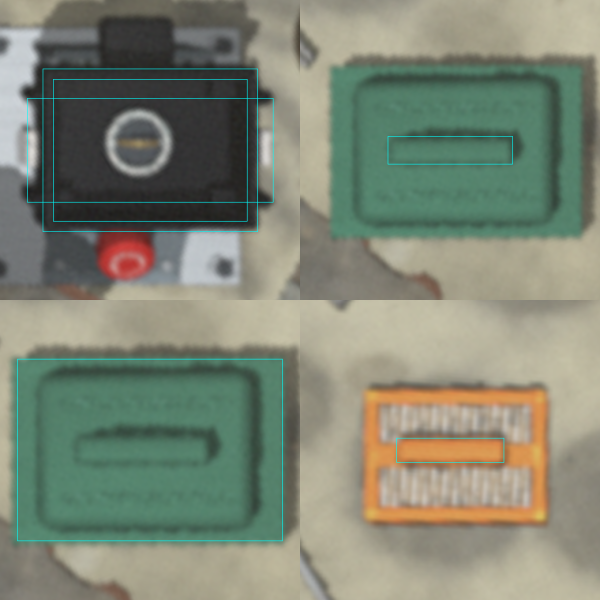

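The outlines match: box at (0.5386, 0.0734), yaw 60°, cover and filter rib as fitted. Next I fit the knob and plan the first move.

```bash
cat >> h.py <<'E'
BOX=np.array([.5386,.0734]); A=np.radians(60.0)
RB=np.array([[np.cos(A),-np.sin(A)],[np.sin(A),np.cos(A)]])
def b2w(x,y): return BOX+RB@[x,y]
def plan(x,y,z,yaw=None):
    "shift fractions in tool axes and turn fraction from the present pose"
    o=ctrl.get_obs(); R=Ro.from_euler("xyz",o["eef_rot"])
    s=R.inv().apply(np.array([x,y,z])-o["ee_pos"])/.2
    t=0
    if yaw is not None:
        Rg=Ro.from_euler("xyz",[np.pi,0,np.radians(yaw)]); t=(R.inv()*Rg).as_rotvec()[2]/(2*np.pi)
    print("shift",s.round(4),"turn",round(t,4),"| q",o["qpos"].round(2),"pos",o["ee_pos"].round(4),"rot",o["eef_rot"].round(4),"F",o["force"].round(1),"w",round(o["grip_width"],4),"t",round(o["time_s"],2))
E
cat > e.py <<'E'
from h import *
s=np.array([-np.sin(.663),0,np.cos(.663)]); tt=np.array([np.cos(.663),0,np.sin(.663)])
for n in("top","scene"):
    W=np.load(f"W_{n}.npy"); I=np.load(f"{n}_im.npy").astype(int)
    L=np.concatenate([(W[...,:2]-BOX)@RB,W[...,2:]],-1)
    red=(I[...,2]-np.maximum(I[...,0],I[...,1])>50)&(L[...,0]>-.12)&(L[...,0]<-.045)&(abs(L[...,1])<.06)&(L[...,2]>.035)&(L[...,2]<.11)
    p=L[red]; print(n,len(p)); q=np.c_[p@s,p@tt,p[:,1],p[:,2]]*1000
    print("s,t,y,z pct",np.percentile(q,[1,5,25,50,75,95,99],axis=0).round(1))
    # the top disc: points with largest s
    top=q[q[:,0]>np.percentile(q[:,0],97)-5]; print("disc",len(top),"t",top[:,1].min().round(1),top[:,1].max().round(1),"y",top[:,2].min().round(1),top[:,2].max().round(1),"s med",np.median(top[:,0]).round(1))
plan(.44,-.10,.30,60)
E
python3 e.py
```

```text
top 193
s,t,y,z pct [[ 87.8 -35.7 -15.8  57.7]
 [ 89.7 -33.3 -13.   58.6]
 [ 96.4 -23.7  -5.8  63.4]
 [ 99.7 -15.4   1.7  67.3]
 [101.1  -9.3   8.7  70.6]
 [102.4  -5.6  14.8  74.1]
 [103.4  -4.3  16.8  75.4]]
disc 127 t -36.6 -3.6 y -15.7 17.0 s med 100.6
scene 39
s,t,y,z pct [[ 78.8 -31.7   0.9  50.4]
 [ 80.8 -28.8   7.9  51.6]
 [ 84.6 -25.4  12.3  54.2]
 [ 91.2 -22.   14.3  57.4]
 [ 97.1 -17.7  15.7  61.2]
 [ 99.9  18.8  59.   89.7]
 [102.5  22.4  59.7  94.5]]
disc 13 t -31.8 23.3 y -1.0 60.0 s med 98.6
shift [ 1.7846 -1.3697 -0.6373] turn -0.0975 | q [-1.2   0.3   1.52  0.    1.32 -0.07] pos [ 0.2317 -0.4988  0.1725] rot [-3.1415 -0.      0.4348] F [-0.8  0.2 -0.3] w 0.0939 t 1.6
```

Run:
```python
from h import *
W=np.load("W_top.npy")
for u,v in[(507,200),(505,190),(515,150),(530,80),(445,240),(420,263),(480,222),(500,130),(380,400),(345,370)]: print(u,v,W[v,u].round(3))
p=W[(W[...,0]>.15)&(W[...,0]<.75)&(W[...,1]<-.03)&(W[...,1]>-.6)]; print("high",p[:,2].max(), p[p[:,2]>.05][:,:].min(0) if (p[:,2]>.05).any() else None)
Ws=np.load("W_scene.npy")
p=Ws[(Ws[...,0]>.1)&(Ws[...,0]<.8)&(Ws[...,1]<.1)&(Ws[...,1]>-.6)&(Ws[...,2]>.15)]; print(len(p),p.min(0),p.max(0)) if len(p) else 0
x,y=b2w(-.073,.0005); print(x,y)
plan(x,y,.20,60)
```

```text
507 200 [ 0.616 -0.289 -0.044]
505 190 [ 0.637 -0.277 -0.026]
515 150 [ 0.716 -0.272  0.042]
530 80 [ 0.833 -0.255  0.153]
445 240 [ 0.516 -0.12  -0.007]
420 263 [ 0.499 -0.333 -0.885]
480 222 [ 0.567 -0.233 -0.074]
500 130 [ 0.771 -0.254  0.016]
380 400 [0.216 0.086 0.199]
345 370 [ 0.11   0.018 -0.676]
high 0.4939347148848835 [ 0.25382563 -0.2955376   0.05006888]
9616 [ 0.10003861 -0.46800818  0.15046333] [0.79973205 0.09998328 0.55554493]
0.5016669872981078 0.010430145523735987
shift [ 2.2969 -1.7406 -0.1373] turn -0.0975 | q [-1.2   0.3   1.52  0.    1.32 -0.07] pos [ 0.2317 -0.4988  0.1725] rot [-3.1415 -0.      0.4348] F [-0.8  0.2 -0.3] w 0.0939 t 1.6
```

Emit:
{"op": "carry_out", "data": {"motion": [[[0.2,-0.15,-0.2],-0.02],[[1,-0.76,-0.4],-0.0975],[[1,-0.76,-0.4],-0.0975],[[1,-0.76,-0.4],-0.0975],[[1,-0.76,-0.4],-0.0975],[[1,-0.76,-0.4],-0.0975],[[1,-0.76,-0.4],-0.0975]], "hand": -0.3}}

```text
time_s: 2.3
ee_pos: [0.3501, -0.2752, 0.2535]
eef_rot: [3.14, 0.0, 1.051]
force: [0.5, -0.4, 0.0]
grip_width: 0.0611
grip_force: 0.0
```

Run:
```python
from h import *
x,y=b2w(-.073,.0005)
plan(x,y,.20,60)
```

```text
shift [ 1.6161 -0.053   0.267 ] turn 0.0005 | q [-0.75  0.01  1.67  0.    1.46 -0.23] pos [ 0.3501 -0.2752  0.2535] rot [3.1397e+00 2.0000e-04 1.0505e+00] F [ 0.5 -0.4  0. ] w 0.0611 t 2.3
```

Emit:
{"op": "carry_out", "data": {"motion": [[[1,-0.04,0],0],[[1,-0.04,0],0],[[1,-0.04,0],0],[[1,-0.04,0],0],[[1,-0.04,0],0]]}}

```text
time_s: 2.8
ee_pos: [0.4435, -0.0962, 0.252]
eef_rot: [-3.141, -0.0, 1.052]
force: [-0.0, -0.1, -0.0]
grip_width: 0.0607
grip_force: 0.0
```

Run:
```python
from h import *
x,y=b2w(-.073,.0005)
plan(x,y,.15,60)
```

```text
shift [ 0.6069 -0.0114  0.5105] turn 0.0008 | q [-0.29  0.03  1.65  0.    1.46  0.22] pos [ 0.4435 -0.0962  0.252 ] rot [-3.1408e+00 -4.0000e-04  1.0521e+00] F [-0.  -0.1 -0. ] w 0.0607 t 2.8
```

Emit:
{"op": "carry_out", "data": {"motion": [[[0.2,0,0],0],[[0.4,-0.01,0.2],0],[[0.6,-0.011,0.51],0.0005],[[0.6,-0.011,0.51],0.0005],[[0.6,-0.011,0.51],0.0005],[[0.6,-0.011,0.51],0.0005]]}}

```text
time_s: 3.4
ee_pos: [0.5002, 0.0042, 0.151]
eef_rot: [-3.141, 0.0, 1.044]
force: [-0.7, -0.0, 0.5]
grip_width: 0.0614
grip_force: 0.0
```

Run:
```python
from h import *
x,y=b2w(-.073,.0005)
plan(x,y,.049,60)
im,d=camera("scene"); m=im[120:270,270:430]; a=cv2.resize(m,None,fx=3.7,fy=3.7,interpolation=cv2.INTER_CUBIC); cv2.imwrite("pics/s1.png",a)
```

```text
shift [ 0.0307 -0.0091  0.5099] turn -0.0006 | q [-0.06  0.21  1.69 -0.    1.25  0.46] pos [0.5002 0.0042 0.151 ] rot [-3.1414e+00  4.0000e-04  1.0437e+00] F [-0.7 -0.   0.5] w 0.0614 t 3.4
```

View pics/s1.png

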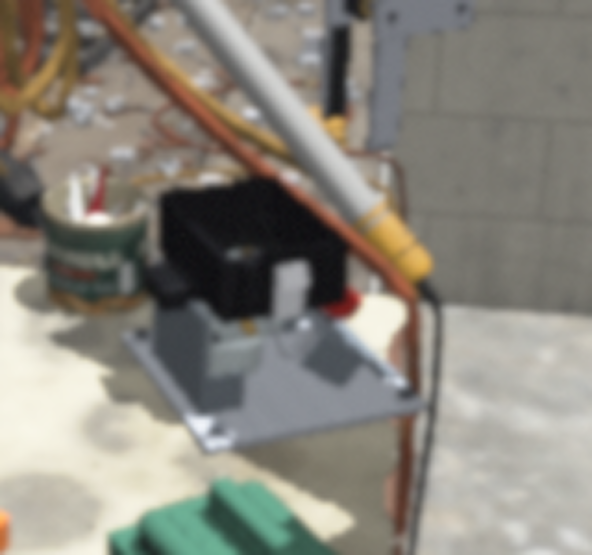

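Run:
```python
from h import *
c=camera_info("scene");K=c["camera_matrix"];R=Ro.from_euler("xyz",c["attitude"]).as_matrix()
def pj(P):
    q=(np.array(P)-c["origin"])@R; return (np.array([q[0]/q[2]*K[0,0]+K[0,2],q[1]/q[2]*K[1,1]+K[1,2]])-[270,120])*3.7
tc=ctrl.get_obs()["ee_pos"]; n=np.array([-np.sin(A),np.cos(A),0])
for nm,P in(("tcp",tc),("f+",tc+.03*n),("f-",tc-.03*n),("f+up",tc+.042*n+[0,0,.097]),("f-up",tc-.042*n+[0,0,.097]),("body+",tc+.088*n+[0,0,.097]),("knob",[*b2w(-.071,0),.0586]),("mouth",[*BOX,.136]),("mouth+y",[*b2w(0,.062),.136])): print(nm,pj(P).round(0))
im,d=camera("scene"); W=world("scene",d)
for u,v in[(385,60),(400,100),(340,60),(460,15),(385,140)]:
    U,V=int(u/3.7+270),int(v/3.7+120); print((u,v),W[V,U].round(3))
```

```text
tcp [353. 173.]
f+ [373. 189.]
f- [334. 158.]
f+up [392.  61.]
f-up [334.  24.]
body+ [427.  83.]
knob [335. 293.]
mouth [250. 211.]
mouth+y [288. 247.]
(385, 60) [0.466 0.032 0.252]
(400, 100) [ 1.395 -1.616 -0.479]
(340, 60) [ 0.528 -0.008  0.227]
(460, 15) [0.42  0.025 0.289]
(385, 140) [0.465 0.025 0.195]
```

Run:
```python
from h import *
im,d=camera("scene"); W=world("scene",d)
near=(np.linalg.norm(W[...,:2]-ctrl.get_obs()["ee_pos"][:2],axis=-1)<.11)&(W[...,2]>.139)
p=W[near]; print(len(p)); 
for lo in np.arange(.14,.30,.01):
    q=p[(p[:,2]>=lo)&(p[:,2]<lo+.01)]
    if len(q): print(lo.round(2),len(q),((q[:,:2]-BOX)@RB*1000).min(0).round(0),((q[:,:2]-BOX)@RB*1000).max(0).round(0))
it,dt=camera("top"); Wt=world("top",dt)
cv2.imwrite("pics/t1.png",cv2.resize(it[130:330,280:520],(720,600),interpolation=cv2.INTER_CUBIC))
```

```text
5021
0.18 26 [-87. -38.] [-66.  34.]
0.19 62 [-86. -43.] [-65.  43.]
0.2 58 [-86. -43.] [-66.  43.]
0.21 68 [-85. -46.] [-66.  43.]
0.22 61 [-86. -45.] [-66.  43.]
0.23 68 [-88. -48.] [-66.  43.]
0.24 65 [-86. -42.] [-66.  46.]
0.25 62 [-86. -42.] [-66.  44.]
0.26 51 [-87. -44.] [-66.  44.]
0.27 18 [-77. -52.] [-64. -31.]
0.28 156 [-110.  -81.] [-43.  81.]
0.29 253 [-111.  -81.] [-42.  82.]
```

View pics/t1.png

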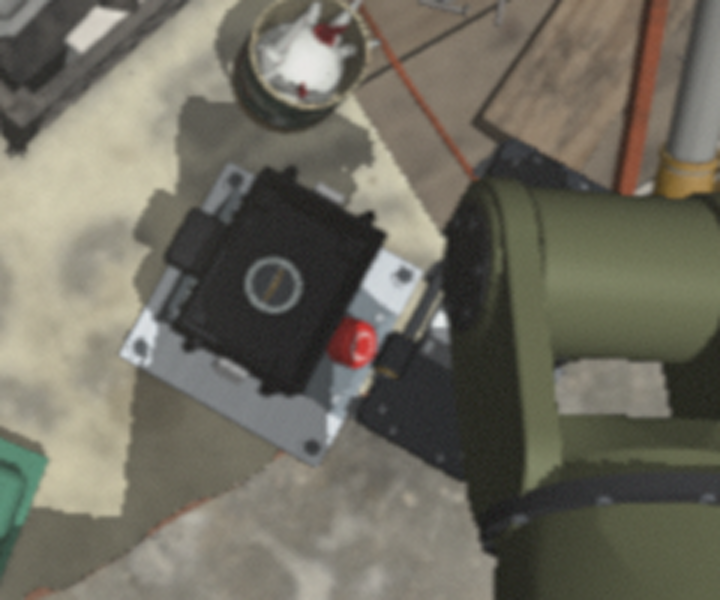

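The picture shows the gripper beside the knob (355,343) at the right lateral place. By depth, though, the fingertips look about 30 mm higher than the reported TCP, so I check the state again.

Run:
```python
from h import *
x,y=b2w(-.073,.0005)
plan(x,y,.049,60)
im,d=camera("scene"); W=world("scene",d); L=np.concatenate([(W[...,:2]-BOX)@RB,W[...,2:]],-1)*1000
for rng in((-90,-60,20,50),(-90,-60,-50,-20),(-115,-40,-90,90)):
    m=(L[...,0]>rng[0])&(L[...,0]<rng[1])&(L[...,1]>rng[2])&(L[...,1]<rng[3])&(L[...,2]>140)&(L[...,2]<320)
    v,u=np.nonzero(m); 
    if rng[0]==-115: m&=L[...,2]>272
    print(rng,m.sum(),"z min",np.percentile(L[m][:,2],[0,1,5]).round(1))
plan(x,y,.049,60)
```

```text
shift [ 0.0281 -0.0114  0.5151] turn -0.0007 | q [-0.06  0.21  1.69 -0.    1.25  0.46] pos [0.5006 0.0045 0.152 ] rot [ 3.1394e+00 -1.0000e-03  1.0429e+00] F [-0.7  1.1  0.2] w 0.0611 t 3.6
(-90, -60, 20, 50) 271 z min [183.6 184.8 190.6]
(-90, -60, -50, -20) 314 z min [183.2 183.9 189.4]
(-115, -40, -90, 90) 857 z min [272.5 277.9 283.7]
shift [ 0.0274 -0.0104  0.514 ] turn -0.0006 | q [-0.06  0.21  1.69 -0.    1.25  0.46] pos [0.5005 0.0047 0.1518] rot [ 3.1397e+00 -9.0000e-04  1.0432e+00] F [-0.5 -0.1  0.2] w 0.0612 t 3.65
```

Emit:
{"op": "carry_out", "data": {"motion": [[[0.028,-0.011,0.15],0],[[0.028,-0.011,0.3],0],[[0.028,-0.011,0.3],0],[[0.028,-0.011,0.3],0]]}}

```text
time_s: 4.05
ee_pos: [0.5014, 0.0112, 0.0917]
eef_rot: [3.141, -0.0, 1.044]
force: [-0.3, -0.4, 0.5]
grip_width: 0.0609
grip_force: 0.0
```

```bash
cat > f.py <<'E'
from h import *
def tips(show=None):
    im,d=camera("scene"); W=world("scene",d); o=ctrl.get_obs(); p0=o["ee_pos"]
    yaw=o["eef_rot"][2]; r=np.array([[np.cos(yaw),-np.sin(yaw)],[np.sin(yaw),np.cos(yaw)]])
    L=np.concatenate([(W[...,:2]-p0[:2])@r,W[...,2:]-p0[2]],-1)*1000; w=o["grip_width"]*500
    for sgn in(1,-1):
        y=L[...,1]*sgn; m=(abs(L[...,0])<16)&(y>w-4)&(y<w+22)&(L[...,2]>-40)&(L[...,2]<90)&(W[...,2]>.06)
        if m.sum(): print("finger",sgn,m.sum(),"z over TCP: min",np.percentile(L[m][:,2],[0,2,10]).round(1),"x",np.percentile(L[m][:,0],[2,98]).round(1),"y",np.percentile(L[m][:,1],[2,98]).round(1))
    return im
if __name__=="__main__":
    im=tips(); x,y=b2w(-.073,.0005); plan(x,y,.018,60)
    cv2.imwrite("pics/s2.png",cv2.resize(im[100:250,280:440],None,fx=3.7,fy=3.7,interpolation=cv2.INTER_CUBIC))
E
python3 f.py
```

```text
finger 1 169 z over TCP: min [32.  34.2 41.6] x [-7.1 12.6] y [31.6 45.1]
finger -1 164 z over TCP: min [31.8 33.5 38.1] x [-7.5 12.3] y [-42.  -28.7]
shift [-0.0041  0.0004  0.3714] turn -0.0005 | q [-0.05  0.28  1.75 -0.    1.11  0.48] pos [0.5019 0.0112 0.0923] rot [ 3.1398e+00 -9.0000e-04  1.0439e+00] F [0.1 0.2 0.7] w 0.061 t 4.1
```

View pics/s2.png

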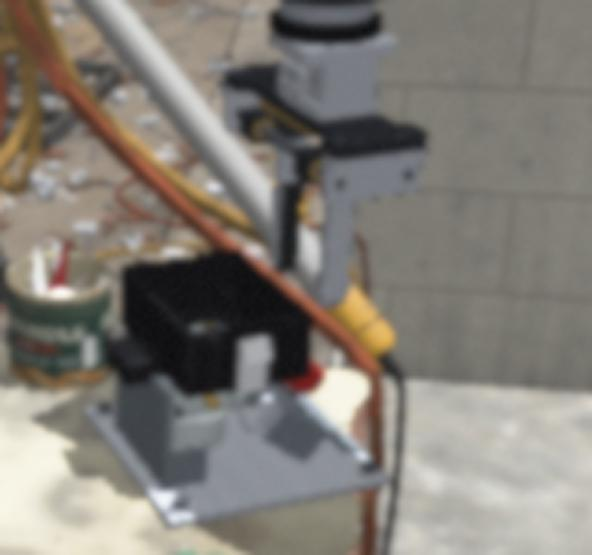

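The tips (335,305) are still well above the knob (310,380), so the real fingertips sit about 32 mm above the reported TCP. The offset is constant, so I'll correct for it and go down carefully.

Emit:
{"op": "carry_out", "data": {"motion": [[[-0.014,0,0.1],0],[[-0.014,0,0.2],0],[[-0.014,0,0.25],0],[[-0.014,0,0.25],0]]}}

```text
time_s: 4.5
ee_pos: [0.4997, 0.009, 0.0407]
eef_rot: [-3.141, 0.0, 1.044]
force: [1.1, 1.0, 0.3]
grip_width: 0.0609
grip_force: 0.0
```

```bash
python3 f.py
```

```text
finger 1 155 z over TCP: min [32.8 33.6 42.4] x [-6.9 12.5] y [30.8 45.1]
finger -1 61 z over TCP: min [58.6 60.1 65.5] x [-6.5 11.8] y [-42.8 -28.7]
shift [0.0101 0.0031 0.1171] turn -0.0005 | q [-0.06  0.35  1.79  0.    1.    0.47] pos [0.5001 0.009  0.0414] rot [ 3.1410e+00 -3.0000e-04  1.0442e+00] F [ 0.2 -0.3  0.3] w 0.0616 t 4.55
```

Emit:
{"op": "carry_out", "data": {"motion": [[[0,0,0.06],0],[[0,0,0.12],0],[[0,0,0.12],0],[[0,0,0.12],0]]}}

```text
time_s: 4.95
ee_pos: [0.4995, 0.0091, 0.0163]
eef_rot: [-3.141, 0.0, 1.044]
force: [0.5, -0.1, 0.3]
grip_width: 0.0612
grip_force: 0.0
```

Emit:
{"op": "carry_out", "data": {"motion": [[[0,0,0],0],[[0,0,0],0],[[0,0,0],0],[[0,0,0],0],[[0,0,0],0]], "hand": 1, "force": 50}}

```text
time_s: 5.45
ee_pos: [0.5018, 0.0079, 0.0172]
eef_rot: [3.136, -0.001, 1.044]
force: [12.9, -8.9, -5.9]
grip_width: 0.0342
grip_force: 50.0
```

Emit:
{"op": "carry_out", "data": {"motion": [[[-0.012,0.013,-0.015],0],[[-0.024,0.013,-0.03],0],[[-0.036,0.013,-0.045],0],[[-0.048,0.013,-0.061],0],[[-0.06,0.013,-0.077],0],[[-0.071,0.013,-0.091],0],[[-0.071,0.013,-0.091],0],[[-0.071,0.013,-0.091],0]]}}

```text
time_s: 6.25
ee_pos: [0.4949, -0.004, 0.0345]
eef_rot: [-3.142, -0.001, 1.044]
force: [6.2, 6.9, -9.5]
grip_width: 0.0345
grip_force: 50.0
```

Run:
```python
from h import *
plan(.5,0,.1,60)
o=ctrl.get_obs(); d=o["ee_pos"][:2]-BOX; print("tool local",RB.T@d, "F local",RB.T@o["force"][:2],o["force"][2])
```

```text
shift [ 0.0304  0.0118 -0.3276] turn -0.0005 | q [-0.08  0.35  1.81  0.    0.98  0.44] pos [ 0.4949 -0.004   0.0345] rot [-3.1416e+00 -1.2000e-03  1.0441e+00] F [ 6.2  6.9 -9.5] w 0.0345 t 6.25
tool local [-0.08886522 -0.0008833 ] F local [ 9.04030666 -1.94390743] -9.46012808841885
```

Emit:
{"op": "carry_out", "data": {"motion": [[[0,0,0],0],[[0,0,0],0],[[0,0,0],0],[[0,0,-0.3],0],[[0,0,-0.6],0],[[0,0,-0.9],0],[[0,0,-1],0],[[0,-1,-1],0],[[0,-1,-1],0],[[0,-1,-1],0],[[0,-1,-1],0],[[0,-1,-1],0]], "hand": -0.3}}

```text
time_s: 7.45
ee_pos: [0.3189, 0.0975, 0.2354]
eef_rot: [3.14, -0.002, 1.047]
force: [1.0, 1.0, 0.4]
grip_width: 0.0612
grip_force: 0.0
```

```bash
cat > g.py <<'E'
from h import *
s=np.array([-np.sin(.663),0,np.cos(.663)]); tt=np.array([np.cos(.663),0,np.sin(.663)])
for n in("top","scene"):
    I,d=camera(n); W=world(n,d); I=I.astype(int)
    L=np.concatenate([(W[...,:2]-BOX)@RB,W[...,2:]],-1)
    red=(I[...,2]-np.maximum(I[...,0],I[...,1])>50)&(L[...,0]>-.13)&(L[...,0]<-.045)&(abs(L[...,1])<.06)&(L[...,2]>.035)&(L[...,2]<.13)
    p=L[red]; print(n,len(p)); 
    if len(p)<5: continue
    q=np.c_[p@s,p@tt,p[:,1],p[:,2]]*1000
    print("s,t,y,z pct",np.percentile(q,[1,50,75,95,99],axis=0).round(1))
    m=(L[...,2]>.127)&(L[...,2]<.145)&(abs(L[...,0])<.06)&(abs(L[...,1])<.085); print("rim ext",len(L[m]),(np.percentile(L[m],1,0)*1000).round(1),(np.percentile(L[m],99,0)*1000).round(1))
plan(.5608,.394-.003,.10,95.2)
E
python3 g.py
```

```text
top 212
s,t,y,z pct [[106.7 -35.3 -14.9  74.4]
 [121.4 -14.2   1.   84.4]
 [122.8  -8.    8.3  87.5]
 [124.3  -4.9  14.6  90.9]
 [125.1  -4.6  16.2  93.4]]
rim ext 799 [-46.9 -69.4 127.2] [ 46.7  69.5 139.2]
scene 71
s,t,y,z pct [[101.8 -33.7  -6.7  66.5]
 [113.8 -16.8  12.4  79.8]
 [118.2 -11.2  14.4  84.3]
 [121.   -6.3  17.1  89.6]
 [121.5  26.3  58.  101.4]]
rim ext 396 [-44.8 -65.2 127.1] [ 49.   68.8 136.2]
shift [1.8739 0.2942 0.6789] turn -0.098 | q [ 0.18 -0.25  1.94 -0.    1.45  0.71] pos [0.3218 0.0962 0.2353] rot [ 3.1400e+00 -1.0000e-03  1.0458e+00] F [0.3 0.1 0.4] w 0.0615 t 7.55
```

Emit:
{"op": "carry_out", "data": {"motion": [[[1,0.15,0],-0.098],[[1,0.15,0],-0.098],[[1,0.15,0],-0.098],[[1,0.15,0],-0.098],[[1,0.15,0],-0.098],[[1,0.15,0],-0.098]]}}

```text
time_s: 8.15
ee_pos: [0.4492, 0.2535, 0.2331]
eef_rot: [-3.139, 0.001, 1.659]
force: [-0.4, -1.3, 0.3]
grip_width: 0.0611
grip_force: 0.0
```

Run:
```python
from h import *
plan(.5608,.394-.003,.10,95.2)
```

```text
shift [0.6362 0.6185 0.663 ] turn -0.0004 | q [ 0.44  0.18  1.52 -0.    1.44  0.35] pos [0.4492 0.2535 0.2331] rot [-3.1389e+00  1.2000e-03  1.6592e+00] F [-0.4 -1.3  0.3] w 0.0611 t 8.15
```

Emit:
{"op": "carry_out", "data": {"motion": [[[0.63,0.615,0],0],[[0.63,0.615,0.1],0],[[0.63,0.615,0.4],0],[[0.63,0.615,0.65],0],[[0.63,0.615,0.65],0],[[0.63,0.615,0.65],0],[[0.63,0.615,0.65],0]]}}

```text
time_s: 8.85
ee_pos: [0.56, 0.389, 0.1054]
eef_rot: [-3.141, 0.0, 1.658]
force: [-1.2, 0.1, 0.5]
grip_width: 0.061
grip_force: 0.0
```

Run:
```python
from f import *
tips()
plan(.5608,.394-.003,-.003,95.2)
I,d=camera("top"); W=world("top",d); p=W[(W[...,2]>.018)&(W[...,2]<.033)&(abs(W[...,0]-.56)<.07)&(abs(W[...,1]-.394)<.08)]
print(len(p))
```

```text
finger 1 218 z over TCP: min [30.5 36.3 42.3] x [-8.2 11.7] y [31.  42.9]
finger -1 231 z over TCP: min [30.  31.6 36.8] x [-7.  11.5] y [-43.1 -29.9]
shift [0.007  0.0009 0.5516] turn -0.0005 | q [ 0.55  0.65  1.17 -0.    1.32  0.47] pos [0.5605 0.3894 0.1073] rot [ 3.1390e+00 -1.2000e-03  1.6581e+00] F [-0.3  0.1  0.8] w 0.0613 t 8.9
78
```

Emit:
{"op": "carry_out", "data": {"motion": [[[0.007,0.001,0.2],0],[[0.007,0.001,0.4],0],[[0.007,0.001,0.48],0],[[0.007,0.001,0.54],0],[[0.007,0.001,0.54],0],[[0.007,0.001,0.54],0]]}}

```text
time_s: 9.55
ee_pos: [0.5606, 0.3922, -0.0011]
eef_rot: [3.139, -0.001, 1.66]
force: [0.1, 0.9, 0.2]
grip_width: 0.061
grip_force: 0.0
```

Emit:
{"op": "carry_out", "data": {"motion": [[[0,0,0],0],[[0,0,0],0],[[0,0,0],0],[[0,0,0],0],[[0,0,0],0],[[0,0,0],0]], "hand": 1, "force": 25}}

```text
time_s: 10.15
ee_pos: [0.5596, 0.3917, -0.0032]
eef_rot: [-3.142, 0.0, 1.66]
force: [1.1, 0.2, -0.1]
grip_width: 0.0166
grip_force: 0.4
```

Emit:
{"op": "carry_out", "data": {"motion": [[[0,0,0],0],[[0,0,0],0],[[0,0,0],0]]}}

```text
time_s: 10.45
ee_pos: [0.5597, 0.3917, -0.0032]
eef_rot: [3.141, -0.0, 1.66]
force: [0.2, -0.4, 0.1]
grip_width: 0.0138
grip_force: 25.0
```

Emit:
{"op": "carry_out", "data": {"motion": [[[0,0,-0.1],0],[[0,0,-0.4],0],[[0,0,-0.7],0],[[0,0,-1],0],[[0,0,-1],0],[[0,0,-1],0],[[0,0,-1],0]]}}

```text
time_s: 11.15
ee_pos: [0.5595, 0.3916, 0.1961]
eef_rot: [-3.141, 0.0, 1.66]
force: [0.1, 0.8, -1.5]
grip_width: 0.014
grip_force: 25.0
```

```bash
cat > k.py <<'E'
from h import *
from f import tips
tips()
o=ctrl.get_obs(); I,d=camera("top"); W=world("top",d); I=I.astype(int)
org=(I[...,2]-I[...,0]>70)&(I[...,1]>60)&(abs(W[...,0]-o["ee_pos"][0])<.15)&(abs(W[...,1]-o["ee_pos"][1])<.15)&(W[...,2]>.1)
print("orange z",org.sum(),np.percentile(W[org][:,2],[5,50,95]).round(4) if org.sum() else 0)
plan(*(b2w(0,0)-[0,.003]),.235,150)
E
python3 k.py
```

```text
finger 1 353 z over TCP: min [24.5 25.3 27.2] x [-14.7  14. ] y [ 3.8 23.2]
finger -1 192 z over TCP: min [28.1 48.1 51.5] x [-5.3 12.8] y [-21.5  -6.2]
orange z 92 [0.2218 0.2245 1.0567]
shift [-1.5894 -0.2453 -0.1998] turn -0.1525 | q [0.56 0.6  1.05 0.   1.5  0.47] pos [0.559  0.3913 0.1944] rot [-3.1384e+00  1.6000e-03  1.6600e+00] F [ 0.9 -0.7 -1.2] w 0.0139 t 11.25
```

Emit:
{"op": "carry_out", "data": {"motion": [[[-1,-0.15,-0.03],-0.1525],[[-1,-0.15,-0.03],-0.1525],[[-1,-0.15,-0.03],-0.1525],[[-1,-0.15,-0.03],-0.1525],[[-1,-0.15,-0.03],-0.1525],[[-1,-0.15,-0.03],-0.1525],[[-1,-0.15,-0.03],-0.1525],[[-1,-0.15,-0.03],-0.1525]]}}

```text
time_s: 12.05
ee_pos: [0.5471, 0.1895, 0.2012]
eef_rot: [-3.14, -0.002, 2.619]
force: [-0.4, -0.2, -1.6]
grip_width: 0.0136
grip_force: 25.0
```

Run:
```python
from h import *
plan(*(b2w(0,0)-[0,.002]),.18,150)
```

```text
shift [-0.2583 -0.5328  0.1065] turn 0.0001 | q [ 0.27  0.35  1.39  0.    1.4  -0.78] pos [0.5471 0.1895 0.2012] rot [-3.1398e+00 -1.8000e-03  2.6189e+00] F [-0.4 -0.2 -1.6] w 0.0136 t 12.05
```

```bash
cat > k2.py <<'E'
from h import *
def held(hz,lim=(.1,.1),lo=-.008,hi=.006):
    "extents of what is held, from points near height TCP+hz, in the tool's x,y"
    for n in("top","scene"):
        I,d=camera(n); W=world(n,d); o=ctrl.get_obs(); p=o["ee_pos"]; R=Ro.from_euler("xyz",o["eef_rot"])
        T=R.inv().apply((W-p).reshape(-1,3)).reshape(W.shape)*1000
        m=(-T[...,2]>(hz+lo)*1000)&(-T[...,2]<(hz+hi)*1000)&(abs(T[...,0])<lim[0]*1000)&(abs(T[...,1])<lim[1]*1000)
        q=T[m]
        if len(q)<20: print(n,"few",len(q)); continue
        print(n,len(q),"x",np.percentile(q[:,0],[.5,99.5]).round(1),"y",np.percentile(q[:,1],[.5,99.5]).round(1),"z",np.median(-q[:,2]).round(1))
        r=cv2.minAreaRect(q[:,:2].astype(np.float32)); print("   rect",np.round(r[0],1),np.round(r[1],1),round(r[2],1))
if __name__=="__main__": held(.029,(.07,.055))
E
python3 k2.py
```

```text
top 437 x [13.8 56.3] y [-38.  39.] z 27.8
   rect [35.   0.2] [79.4 44.4] 85.6
scene 561 x [-50.6  56.8] y [-36.6  41.3] z 26.4
   rect [2.9 2.2] [109.6  78.9] 0.2
```

Run:
```python
from h import *
plan(*b2w(-.0004,-.002),.16,150)
```

```text
shift [-0.2649 -0.5268  0.2086] turn -0.0003 | q [ 0.27  0.35  1.39  0.    1.41 -0.77] pos [0.5472 0.1898 0.2016] rot [-3.1403e+00 -1.3000e-03  2.6160e+00] F [ 0.5 -0.2 -0.8] w 0.0136 t 12.15
```

Emit:
{"op": "carry_out", "data": {"motion": [[[-0.12,-0.26,0],0],[[-0.265,-0.527,0],0],[[-0.265,-0.527,0.1],0],[[-0.265,-0.527,0.2],0],[[-0.265,-0.527,0.2],0],[[-0.265,-0.527,0.2],0]]}}

```text
time_s: 12.75
ee_pos: [0.5408, 0.0723, 0.163]
eef_rot: [-3.141, -0.0, 2.617]
force: [0.6, 0.3, -1.4]
grip_width: 0.0137
grip_force: 25.0
```

```bash
python3 k2.py
python3 - <<'E'
from h import *
plan(*b2w(-.0004,-.002),.136,150)
E
```

```text
top 1012 x [-47.5  56.6] y [-37.1  39.2] z 26.9
   rect [2.9 0.5] [ 77.8 107.8] 89.8
scene 480 x [-49.9  57.2] y [-35.6  41.9] z 26.5
   rect [3.2 2.5] [108.8  79.1] 0.3
shift [ 0.0036 -0.0052  0.1386] turn 0.0001 | q [ 0.07  0.3   1.54  0.    1.3  -0.98] pos [0.5412 0.0726 0.1637] rot [3.1409e+00 1.0000e-03 2.6184e+00] F [ 0.5 -0.4 -1.2] w 0.0139 t 12.85
```

Emit:
{"op": "carry_out", "data": {"motion": [[[0,-0.006,0.05],0],[[0,-0.006,0.1],0],[[0,-0.006,0.14],0],[[0,-0.006,0.17],0],[[0,-0.006,0.2],0],[[0,-0.006,0.2],0]]}}

```text
time_s: 13.45
ee_pos: [0.5399, 0.071, 0.1218]
eef_rot: [-3.141, -0.001, 2.618]
force: [0.2, -0.6, -2.2]
grip_width: 0.0137
grip_force: 25.0
```

Emit:
{"op": "carry_out", "data": {"motion": [[[0,0,0.03],0],[[0,0,0.06],0],[[0,0,0.08],0],[[0,0,0.08],0]]}}

```text
time_s: 13.85
ee_pos: [0.5399, 0.071, 0.1061]
eef_rot: [-3.141, -0.001, 2.618]
force: [-0.1, 0.5, -0.6]
grip_width: 0.0141
grip_force: 25.0
```

Emit:
{"op": "carry_out", "data": {"motion": [[[0,0,0.005],0],[[0,0,0.01],0],[[0,0,0.015],0],[[0,0,0.015],0]]}}

```text
time_s: 14.25
ee_pos: [0.5402, 0.071, 0.1038]
eef_rot: [3.142, 0.0, 2.618]
force: [0.6, -0.7, -1.0]
grip_width: 0.0134
grip_force: 25.0
```

Emit:
{"op": "carry_out", "data": {"motion": [[[0,0,0],0],[[0,0,0],0],[[0,0,0],0],[[0,0,-0.25],0],[[0,0,-0.5],0],[[0,0,-0.8],0],[[0,0,-0.8],0],[[0.8,-0.2,-0.8],0],[[0.8,-0.2,-0.8],0],[[0.8,-0.2,-0.8],0],[[0.8,-0.2,-0.8],0]], "hand": 0.15}}

```text
time_s: 15.35
ee_pos: [0.3786, 0.117, 0.2637]
eef_rot: [3.141, 0.0, 2.619]
force: [0.3, 0.1, 0.2]
grip_width: 0.0397
grip_force: 0.0
```

```bash
cat > l.py <<'E'
from h import *
for n in("top","scene"):
    I,d=camera(n); W=world(n,d); I=I.astype(int); L=np.concatenate([(W[...,:2]-BOX)@RB,W[...,2:]],-1)*1000
    org=(I[...,2]-I[...,0]>70)&(I[...,1]>60)&(abs(L[...,0])<50)&(abs(L[...,1])<70)&(L[...,2]>90)&(L[...,2]<170)
    q=L[org]; print(n,len(q),np.percentile(q,[1,50,99],axis=0).round(1).tolist() if len(q)>10 else "")
    b=q[q[:,2]<142]; 
    if len(b)>10: print("  body",np.round(cv2.minAreaRect(b[:,:2].astype(np.float32))[0],1),np.round(cv2.minAreaRect(b[:,:2].astype(np.float32))[1],1),np.median(b[:,2]).round(1))
    if n=="top": cv2.imwrite("pics/t2.png",I.astype(np.uint8)[100:340,200:520])
    m=(W[...,2]>.02)&(abs(W[...,0]-.37)<.11)&(abs(W[...,1]-.303)<.11)&(W[...,2]<.09)&(I[...,1]>I[...,2]+12)
    p=W[m]*1000; r=cv2.minAreaRect(p[:,:2].astype(np.float32)); print("  cover",len(p),np.round(r[0],1),np.round(r[1],1),round(r[2],1))
plan(.370,.3027-.002,.12,157.3)
E
python3 l.py
```

```text
top 1128 [[-41.5, -56.4, 122.9], [-1.5, 0.0, 133.0], [37.9, 53.3, 157.6]]
  body [-1.6 -1.7] [111.1  80.2] 132.3
  cover 3534 [370.4 302.4] [105.1 152.5] 67.4
scene 426 [[-40.9, -59.8, 128.7], [4.6, 4.8, 132.8], [46.1, 59.6, 155.3]]
  body [ 2.7 -1.7] [ 89.  129.1] 132.2
  cover 2733 [371.1 304.7] [105.6 155.6] 68.1
shift [0.5046 0.77   0.7211] turn -0.02 | q [ 0.21 -0.11  1.76  0.    1.49 -0.84] pos [0.3805 0.1168 0.2642] rot [3.1405e+00 1.1000e-03 2.6197e+00] F [-0.4 -0.8  1.3] w 0.0402 t 15.45
```

Emit:
{"op": "carry_out", "data": {"motion": [[[0.25,0.4,0],-0.02],[[0.5,0.773,0],-0.02],[[0.5,0.773,0.3],-0.02],[[0.5,0.773,0.6],-0.02],[[0.5,0.773,0.72],-0.02],[[0.5,0.773,0.72],-0.02],[[0.5,0.773,0.72],-0.02]]}}

```text
time_s: 16.15
ee_pos: [0.3715, 0.2998, 0.1162]
eef_rot: [-3.136, -0.003, 2.745]
force: [0.1, 0.3, 0.9]
grip_width: 0.0403
grip_force: 0.0
```

Run:
```python
from f import *
tips()
plan(.3713,.3017,.032,157.4)
```

```text
finger 1 252 z over TCP: min [30.3 32.3 37.9] x [-7.9 10.8] y [17.4 30.6]
finger -1 238 z over TCP: min [32.9 35.7 41. ] x [-10.   10.7] y [-34.9 -23.1]
shift [0.008  0.0068 0.4333] turn -0.0005 | q [ 0.6   0.2   1.78 -0.    1.17 -0.57] pos [0.3725 0.3    0.1187] rot [-3.1391e+00 -1.5000e-03  2.7441e+00] F [-0.3  1.8  0.3] w 0.04 t 16.2
```

Emit:
{"op": "carry_out", "data": {"motion": [[[0.012,0.005,0.15],0],[[0.012,0.005,0.3],0],[[0.012,0.005,0.38],0],[[0.012,0.005,0.425],0],[[0.012,0.005,0.425],0],[[0.012,0.005,0.425],0]]}}

```text
time_s: 16.8
ee_pos: [0.3714, 0.3024, 0.0361]
eef_rot: [3.14, 0.001, 2.744]
force: [0.1, -0.2, 0.5]
grip_width: 0.04
grip_force: 0.0
```

Emit:
{"op": "carry_out", "data": {"motion": [[[0,0,0],0],[[0,0,0],0],[[0,0,0],0],[[0,0,0],0],[[0,0,0],0],[[0,0,0],0]], "hand": 1, "force": 60}}

```text
time_s: 17.4
ee_pos: [0.3706, 0.3022, 0.0351]
eef_rot: [3.141, 0.0, 2.744]
force: [-0.1, -1.7, 5.7]
grip_width: 0.0154
grip_force: 60.0
```

Emit:
{"op": "carry_out", "data": {"motion": [[[0,0,-0.1],0],[[0,0,-0.4],0],[[0,0,-0.7],0],[[0,0,-1],0],[[0,0,-1],0],[[0,0,-1],0]]}}

```text
time_s: 18.0
ee_pos: [0.3715, 0.3029, 0.2386]
eef_rot: [3.136, 0.003, 2.744]
force: [-0.2, -0.5, -2.6]
grip_width: 0.016
grip_force: 60.0
```

```bash
cat > n.py <<'E'
from h import *
from k2 import held
import sys
print("dome/flange"); held(-.035+.028,(.095,.07),-.03,.03)
plan(*b2w(0,-.001),.20,150)
E
python3 n.py
```

```text
dome/flange
top 726 x [-76.   75.6] y [-50.7  53.6] z 3.6
   rect [0.2 1.2] [104.9 152.8] 90.0
scene 2596 x [-73.3  77.1] y [-48.2  55.8] z -0.1
   rect [0.6 2.5] [107.5 154.6] 89.9
shift [-1.2237 -0.7279  0.1694] turn 0.02 | q [ 0.61  0.09  1.62 -0.    1.42 -0.57] pos [0.3702 0.3019 0.2339] rot [-3.1410e+00 -4.0000e-04  2.7439e+00] F [-0.6  0.1 -2.7] w 0.0155 t 18.1
```

Emit:
{"op": "carry_out", "data": {"motion": [[[-1,-0.6,0],0.02],[[-1,-0.6,0],0.02],[[-1,-0.6,0],0.02],[[-1,-0.6,0],0.02],[[-1,-0.6,0],0.02],[[-1,-0.6,0],0.02],[[-1,-0.6,0],0.02]]}}

```text
time_s: 18.8
ee_pos: [0.5078, 0.1135, 0.2326]
eef_rot: [-3.139, -0.003, 2.617]
force: [-0.3, 0.2, -2.3]
grip_width: 0.0157
grip_force: 60.0
```

```bash
python3 n.py
```

```text
dome/flange
top 1525 x [-51.4  77.2] y [-50.5  52.5] z 1.0
   rect [1.4 0.2] [152.1 104.6] 0.2
scene 1778 x [-75.1  78.3] y [-49.7  55.4] z -1.3
   rect [1.5 2.5] [157.5 106.9] 0.0
shift [-0.2424 -0.1013  0.1679] turn 0.0002 | q [ 0.15  0.19  1.51  0.    1.44 -0.9 ] pos [0.5076 0.1147 0.2336] rot [-3.1406e+00 -1.6000e-03  2.6190e+00] F [-0.7  0.1 -1.6] w 0.0154 t 18.9
```

Emit:
{"op": "carry_out", "data": {"motion": [[[-0.12,-0.05,0],0],[[-0.242,-0.103,0],0],[[-0.242,-0.103,0.1],0],[[-0.242,-0.103,0.22],0],[[-0.242,-0.103,0.22],0],[[-0.242,-0.103,0.22],0]]}}

```text
time_s: 19.5
ee_pos: [0.5397, 0.0727, 0.1913]
eef_rot: [-3.142, -0.0, 2.619]
force: [-0.1, 0.1, -1.2]
grip_width: 0.0155
grip_force: 60.0
```

```bash
python3 n.py; python3 n.py | grep -A1 -E "top|scene"
```

```text
dome/flange
top 1580 x [-57.9  78.3] y [-51.  53.] z 1.2
   rect [8.  0.6] [105.3 141.3] 89.9
scene 1512 x [-70.8  79.2] y [-48.8  55.8] z -1.2
   rect [2.2 3.9] [105.5 157.7] 89.4
shift [ 0.0046 -0.0005 -0.0394] turn 0.0002 | q [ 0.07  0.27  1.51  0.    1.36 -0.98] pos [0.5403 0.0725 0.1921] rot [3.1405e+00 1.5000e-03 2.6191e+00] F [ 0.7  0.5 -2.1] w 0.0156 t 19.6
top 1443 x [-56.1  77.9] y [-51.1  53.2] z 1.5
   rect [7.9 0.8] [140.6 105.4] 0.1
scene 1480 x [-71.8  78.9] y [-48.1  55.8] z -1.3
   rect [1.8 2.4] [107.7 158.5] 89.9
```

Emit:
{"op": "carry_out", "data": {"motion": [[[-0.002,-0.004,0.04],0],[[-0.002,-0.004,0.08],0],[[-0.002,-0.004,0.11],0],[[-0.002,-0.004,0.13],0],[[-0.002,-0.004,0.145],0],[[-0.002,-0.004,0.145],0]]}}

```text
time_s: 20.3
ee_pos: [0.5398, 0.071, 0.1613]
eef_rot: [-3.141, -0.001, 2.618]
force: [0.2, -0.4, -1.4]
grip_width: 0.0152
grip_force: 60.0
```

```bash
cat > o.py <<'E'
from h import *
o=ctrl.get_obs(); d=RB.T@(o["ee_pos"][:2]-BOX); print("local",(d*1000).round(2),"z",o["ee_pos"][2].round(4),"F loc",(RB.T@o["force"][:2]).round(1),o["force"][2].round(1),"M",o["moment"].round(2),"rot",o["eef_rot"].round(4))
E
python3 o.py; python3 n.py
```

```text
local [-1.44 -2.24] z 0.1613 F loc [-0.2 -0.4] -1.4 M [ 0.06 -0.19  0.02] rot [-3.1413e+00 -6.0000e-04  2.6182e+00]
dome/flange
top 1420 x [-55.7  77.9] y [-51.  53.] z 1.4
   rect [8.5 0.6] [139.7 105.2] 0.1
scene 1567 x [-73.7  78.9] y [-49.1  55.7] z -1.5
   rect [0.5 3.5] [106.8 157.7] 89.2
shift [ 0.007   0.0065 -0.1905] turn 0.0 | q [ 0.06  0.3   1.55  0.    1.29 -0.98] pos [0.54   0.0711 0.1619] rot [3.1414e+00 1.0000e-04 2.6182e+00] F [ 0.2 -0.3 -2.2] w 0.0155 t 20.4
```

Emit:
{"op": "carry_out", "data": {"motion": [[[0,0,0.02],0],[[0,0,0.04],0],[[0,0,0.06],0],[[0,0,0.08],0],[[0,0,0.09],0],[[0,0,0.09],0]]}}

```text
time_s: 21.0
ee_pos: [0.5399, 0.0712, 0.1435]
eef_rot: [3.141, -0.0, 2.618]
force: [-1.1, 2.3, -1.0]
grip_width: 0.0156
grip_force: 60.0
```

```bash
python3 o.py
```

```text
local [-1.29 -2.22] z 0.1435 F loc [1.5 2.2] -1.0 M [ 0.49 -0.06 -0.  ] rot [ 3.1415e+00 -3.0000e-04  2.6182e+00]
```

Emit:
{"op": "carry_out", "data": {"motion": [[[0,0,0.01],0],[[0,0,0.02],0],[[0,0,0.03],0],[[0,0,0.035],0],[[0,0,0.035],0]]}}

```text
time_s: 21.5
ee_pos: [0.5401, 0.0712, 0.139]
eef_rot: [3.141, 0.001, 2.618]
force: [-12.4, 1.6, 24.9]
grip_width: 0.0155
grip_force: 60.0
```

```bash
python3 o.py
python3 - <<'E'
from h import *
for n in("top","scene"):
    I,d=camera(n); W=world(n,d); L=np.concatenate([(W[...,:2]-BOX)@RB,W[...,2:]],-1)*1000; I=I.astype(int)
    g=(I[...,1]>I[...,2]+12)&(abs(L[...,0])<60)&(abs(L[...,1])<85)
    q=L[g&(L[...,2]>150)]; print(n,len(q),"z hist",np.histogram(q[:,2],range(150,200,2))[0])
E
```

```text
local [-1.15 -2.4 ] z 0.139 F loc [-4.8 11.5] 24.9 M [0.13 2.19 0.  ] rot [3.1406e+00 1.4000e-03 2.6185e+00]
top 1323 z hist [ 10  18  26  47  66 206 409 321  44   9   2   6   2   2   3   4   9  25
  36  26   5   0   0   0]
scene 726 z hist [ 28  39  52  36  43 113 256  49  10   6  11   8   4   8   7   6  11  18
  19   2   0   0   0   0]
```

Emit:
{"op": "carry_out", "data": {"motion": [[[0.004,0.002,0.003],0],[[0.004,0.002,0.007],0],[[0.004,0.002,0.007],0]]}}

```text
time_s: 21.9
ee_pos: [0.5402, 0.0712, 0.139]
eef_rot: [3.141, 0.004, 2.618]
force: [-15.0, -4.9, 36.0]
grip_width: 0.0155
grip_force: 60.0
```

```bash
python3 o.py
python3 - <<'E'
from h import *
for n in("top","scene"):
    I,d=camera(n); W=world(n,d); L=np.concatenate([(W[...,:2]-BOX)@RB,W[...,2:]],-1)*1000; I=I.astype(int)
    g=(I[...,1]>I[...,2]+12)&(abs(L[...,0])<60)&(abs(L[...,1])<85)
    for a,b in((-60,-35),(35,60)):
        q=L[g&(L[...,2]>157)&(L[...,2]<169)&(L[...,1]>a)&(L[...,1]<b)&(abs(L[...,0])<38)]; print(n,(a,b),len(q),"dome z med",np.median(q[:,2]).round(2) if len(q) else "")
I,_=camera("scene"); cv2.imwrite("pics/s3.png",cv2.resize(I[100:250,270:430],None,fx=3.7,fy=3.7,interpolation=cv2.INTER_CUBIC))
E
```

```text
local [-1.1  -2.48] z 0.139 F loc [-11.7  10.6] 36.0 M [-0.83  2.72 -0.01] rot [3.1406 0.0038 2.6182]
top (-60, -35) 45 dome z med 163.13
top (35, 60) 486 dome z med 163.03
scene (-60, -35) 28 dome z med 162.72
scene (35, 60) 169 dome z med 161.96
```

View pics/s3.png

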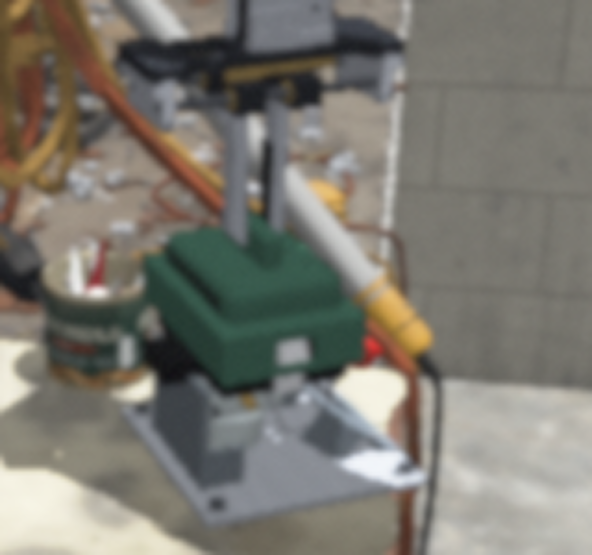

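The picture shows the cover fully down and level, with the white hook in its window at (292,350) and the knob still out at (370,350). I release.

Emit:
{"op": "carry_out", "data": {"motion": [[[-0.004,-0.002,-0.015],0],[[-0.004,-0.002,-0.015],0]]}}

```text
time_s: 22.25
ee_pos: [0.5403, 0.0708, 0.1391]
eef_rot: [3.141, 0.001, 2.618]
force: [-5.5, -0.7, 10.6]
grip_width: 0.0153
grip_force: 60.0
```

Emit:
{"op": "carry_out", "data": {"motion": [[[0,0,0],0],[[0,0,0],0],[[0,0,0],0],[[0,0,-0.2],0],[[0,0,-0.5],0],[[0,0,-0.5],0],[[0,-0.6,-0.5],0.25],[[0,-0.6,-0.5],0.25],[[0,-0.6,-0.5],0.25],[[0,-0.6,-0.5],0.25],[[0,-0.6,-0.5],0.25],[[0,-0.6,-0.5],0.25]], "hand": 0.15}}

```text
time_s: 23.45
ee_pos: [0.4798, -0.0331, 0.2378]
eef_rot: [-3.141, -0.0, 1.712]
force: [0.6, 0.1, 0.3]
grip_width: 0.0401
grip_force: 0.0
```

```bash
python3 - <<'E'
from h import *
for n in("top","scene"):
    I,d=camera(n); W=world(n,d); L=np.concatenate([(W[...,:2]-BOX)@RB,W[...,2:]],-1)*1000; I=I.astype(int)
    g=(I[...,1]>I[...,2]+12)&(abs(L[...,0])<60)&(abs(L[...,1])<85)&(L[...,2]>105)
    for a,b in((-60,-35),(35,60)):
        q=L[g&(L[...,2]>157)&(L[...,2]<175)&(L[...,1]>a)&(L[...,1]<b)&(abs(L[...,0])<38)]; print(n,(a,b),len(q),"dome z med",np.median(q[:,2]).round(2) if len(q) else "")
    q=L[g]; print(len(q),np.percentile(q,[.5,99.5],axis=0).round(1).tolist(),[np.round(k,1) for k in cv2.minAreaRect(q[:,:2].astype(np.float32))])
plan(*b2w(-.09,0),.2,60)
E
python3 o.py; python3 g.py|head -20
```

```text
top (-60, -35) 421 dome z med 163.46
top (35, 60) 477 dome z med 163.24
4012 [[-52.3, -76.3, 128.7], [51.6, 74.7, 189.8]] [array([-1.2, -1.2]), array([106.2, 153. ]), np.float64(0.2)]
scene (-60, -35) 32 dome z med 162.83
scene (35, 60) 164 dome z med 161.97
1805 [[-47.6, -67.7, 105.8], [54.3, 76.5, 187.2]] [array([2. , 2.5]), array([106.2, 150.1]), np.float64(0.5)]
shift [0.1306 0.0884 0.1891] turn 0.1064 | q [-0.14  0.1   1.61 -0.    1.43 -0.29] pos [ 0.4799 -0.0329  0.2378] rot [-3.1410e+00 -2.0000e-04  1.7155e+00] F [0.8 0.3 1. ] w 0.0401 t 23.55
local [-121.44   -2.33] z 0.2378 F loc [ 0.6 -0.6] 1.0 M [-0.03 -0.1  -0.01] rot [-3.1410e+00 -2.0000e-04  1.7155e+00]
top 140
s,t,y,z pct [[109.4 -36.9 -13.4  72.8]
 [121.1 -12.5   0.   85.4]
 [122.8  -7.3   5.6  88.6]
 [124.1  -4.7  12.6  91.7]
 [124.4  -3.4  14.3  93. ]]
rim ext 1288 [-52.8 -77.1 129.8] [ 51.6  75.  143.5]
scene 14
s,t,y,z pct [[111.3 -32.    6.6  72.6]
 [117.2 -25.9  13.5  77.3]
 [118.6 -23.4  14.5  78.4]
 [120.5 -19.6  16.8  79.7]
 [120.6 -19.6  17.9  80.4]]
rim ext 571 [-49.4 -76.2 127.3] [ 54.2  76.1 144.5]
shift [2.0336 0.721  0.6898] turn 0.0098 | q [-0.14  0.1   1.61 -0.    1.43 -0.3 ] pos [ 0.4799 -0.0329  0.238 ] rot [-3.1412e+00 -1.0000e-04  1.7229e+00] F [ 0.3  0.1 -0.7] w 0.0399 t 23.65
```

Run:
```python
from h import *
plan(*b2w(-.109,-.0005),.10,60)
```

```text
shift [0.0539 0.0318 0.6899] turn 0.1075 | q [-0.14  0.1   1.61 -0.    1.43 -0.3 ] pos [ 0.4799 -0.0329  0.238 ] rot [-3.1412e+00 -1.0000e-04  1.7229e+00] F [ 0.3  0.1 -0.7] w 0.0399 t 23.65
```

Emit:
{"op": "carry_out", "data": {"motion": [[[0.054,0.032,0],0.1075],[[0.054,0.032,0],0.1075],[[0.054,0.032,0],0.1075],[[0.054,0.032,0],0.1075],[[0.054,0.032,0],0.1075],[[0.054,0.032,0.25],0.1075],[[0.054,0.032,0.5],0.1075],[[0.054,0.032,0.69],0.1075],[[0.054,0.032,0.69],0.1075]], "hand": 1, "force": 20}}

```text
time_s: 24.55
ee_pos: [0.4821, -0.0209, 0.0962]
eef_rot: [-3.134, 0.003, 1.046]
force: [-0.0, 0.0, 1.0]
grip_width: 0.0004
grip_force: 0.0
```

```bash
python3 - <<'E'
from f import *
tips()
plan(*b2w(-.109,-.0005),.056,60)
E
python3 o.py
```

```text
finger 1 199 z over TCP: min [-36.6 -23.3  36.4] x [-8.  13.8] y [-3. 15.]
finger -1 60 z over TCP: min [28.3 30.4 36.3] x [ 6.1 13.3] y [-14.1   2.8]
shift [0.0015 0.004  0.2172] turn -0.0002 | q [-0.12  0.23  1.78 -0.    1.13  0.41] pos [ 0.4839 -0.0211  0.0994] rot [-3.1383e+00  1.4000e-03  1.0457e+00] F [0.5 0.5 0.7] w 0.0002 t 24.6
local [-109.24    0.15] z 0.0994 F loc [ 0.7 -0.1] 0.7 M [-0.02 -0.08 -0.02] rot [-3.1383e+00  1.4000e-03  1.0457e+00]
```

Go to the start of the push, then drive along the stem.

Emit:
{"op": "carry_out", "data": {"motion": [[[0,0.003,0.1],0],[[0,0.003,0.2],0],[[0,0.003,0.217],0],[[0,0.003,0.217],0]]}}

```text
time_s: 25.0
ee_pos: [0.4861, -0.0217, 0.0586]
eef_rot: [3.14, -0.001, 1.044]
force: [0.2, -0.8, 0.3]
grip_width: 0.0003
grip_force: 0.0
```

Emit:
{"op": "carry_out", "data": {"motion": [[[0.012,0,0.016],0],[[0.024,0,0.031],0],[[0.036,0,0.046],0],[[0.048,0,0.061],0],[[0.06,0,0.077],0],[[0.07,0,0.09],0],[[0.08,0,0.102],0],[[0.088,0,0.113],0],[[0.088,0,0.113],0]]}}

```text
time_s: 25.9
ee_pos: [0.4939, -0.0061, 0.0339]
eef_rot: [-3.141, 0.0, 1.043]
force: [-0.7, 0.2, 0.6]
grip_width: 0.0002
grip_force: 0.0
```

```bash
python3 o.py; python3 g.py
```

```text
local [-91.2   -1.06] z 0.0339 F loc [-0.2  0.7] 0.6 M [ 0.02 -0.04 -0.  ] rot [-3.1409e+00  3.0000e-04  1.0430e+00]
top 54
s,t,y,z pct [[ 96.7 -26.9 -14.7  61.6]
 [ 99.5 -12.4   4.5  70. ]
 [100.7  -9.8  11.2  72.8]
 [101.4  -7.8  14.1  74.1]
 [102.2  -5.9  15.   76.3]]
rim ext 1284 [-52.9 -77.2 129.3] [ 51.6  75.  143.7]
scene 27
s,t,y,z pct [[ 78.5 -29.2  10.4  50.5]
 [ 88.2 -21.6  14.6  55.9]
 [ 93.  -17.2  15.9  59.3]
 [ 97.4 -13.8  17.6  63.9]
 [ 98.  -13.5  18.1  66.8]]
rim ext 569 [-49.2 -74.8 127.3] [ 53.8  75.7 144.8]
shift [ 1.8843 -0.7121 -0.3291] turn -0.0985 | q [-0.09  0.35  1.81  0.    0.98  0.44] pos [ 0.494  -0.0063  0.0342] rot [-3.1412e+00  2.0000e-04  1.0429e+00] F [0.1 0.  0. ] w 0.0005 t 26.0
```

Emit:
{"op": "carry_out", "data": {"motion": [[[0.006,0,0.008],0],[[0.012,0,0.016],0],[[0.015,0,0.02],0],[[0.015,0,0.02],0]]}}

```text
time_s: 26.4
ee_pos: [0.4956, -0.0045, 0.0312]
eef_rot: [3.141, 0.001, 1.043]
force: [-8.8, -7.2, 15.6]
grip_width: 0.0003
grip_force: 9.3
```

Firm at its stop. I retreat along the stem, then up and away, and check once more.

Emit:
{"op": "carry_out", "data": {"motion": [[[-0.06,0,-0.08],0],[[-0.15,0,-0.2],0],[[-0.3,0,-0.45],0],[[-0.4,0,-0.7],0],[[-0.5,0,-0.9],0],[[-0.6,0,-0.9],0],[[-0.6,0,-0.9],0]]}}

```text
time_s: 27.1
ee_pos: [0.435, -0.109, 0.2119]
eef_rot: [3.138, -0.0, 1.041]
force: [-0.3, -0.5, -1.1]
grip_width: 0.0007
grip_force: 0.0
```

```bash
python3 g.py
python3 - <<'E'
from h import *
I,d=camera("top"); W=world("top",d); L=np.concatenate([(W[...,:2]-BOX)@RB,W[...,2:]],-1)*1000; I=I.astype(int)
g=(I[...,1]>I[...,2]+12)&(abs(L[...,0])<60)&(abs(L[...,1])<85)
for a,b in((-60,-35),(35,60)):
    q=L[g&(L[...,2]>157)&(L[...,2]<175)&(L[...,1]>a)&(L[...,1]<b)&(abs(L[...,0])<38)]; print((a,b),len(q),np.median(q[:,2]).round(2))
E
```

```text
top 64
s,t,y,z pct [[ 9.760e+01 -3.170e+01 -1.530e+01  5.900e+01]
 [ 1.002e+02 -1.740e+01 -1.000e-01  6.910e+01]
 [ 1.011e+02 -1.170e+01  9.000e+00  7.130e+01]
 [ 1.025e+02 -8.700e+00  1.360e+01  7.430e+01]
 [ 1.034e+02 -7.300e+00  1.480e+01  7.530e+01]]
rim ext 1283 [-52.9 -77.2 129.5] [ 51.6  75.  143.9]
scene 30
s,t,y,z pct [[ 78.8 -30.9  10.   46.8]
 [ 87.6 -20.7  14.2  55.7]
 [ 92.7 -18.6  15.6  59.9]
 [ 97.2 -15.8  17.8  63.8]
 [ 98.1 -15.3  18.4  65. ]]
rim ext 565 [-48.9 -74.7 127.4] [ 54.1  75.8 144.7]
shift [ 2.4683 -0.7145  0.5498] turn -0.0986 | q [-0.32  0.04  1.74  0.    1.37  0.21] pos [ 0.435  -0.1073  0.2098] rot [-3.1411e+00 -1.0000e-04  1.0417e+00] F [-0.3  0.4  0.3] w 0.0005 t 27.2
(-60, -35) 427 163.32
(35, 60) 470 163.18
```

Knob in, cover level and seated, robot clear. I hand in.

```bash
python3 -c "
from station import ctrl
print(ctrl.hand_in())"
```

```text
the job is handed in; nothing more can be done
None
```

I pulled the choke out, seated and released the filter, pressed the cover home, pushed the choke back in, and handed the job in at about 27 s; the hand-in gave no verdict. The cover measured level at seat height with the +y hook seen in its window (the −y hook was judged only from the level cover), and I kept the arm clear of the screwdriver, plug and can but did not re-measure them.

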